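Fit the spacer and offer a mounting rail into a controller housing

ROBOT

A 6-joint arm with a two-finger parallel gripper is mounted at the origin on the work surface. World frame = base frame: x ahead of the robot, y to its left, z up, the work surface at z = 0. Lengths are in m, angles in rad, forces in N, time in s.
With the tool pointing down it reaches from about 0.35 to 0.975 m from the base axis. Payload 4.9 kg.
Tool frame: the origin (TCP) lies midway between the tips of the shut fingers; the grasp point (between the pads) lies manip.grip_depth behind it (manip.grip_depth is the distance from the TCP to the grasp point, in m); z points along the fingers, x is the direction in which the jaws open and shut, and the axes are right-handed (so a half turn about z gives the same grasp; the last joint's range is limited). The gripper opens to 85 mm and grips with 20 to 120 N. Pads are 22 mm wide; open, the fingers measure 114 mm over their backs; the gripper's body (76 mm by 85 mm) begins 54 mm behind the grasp point. The pads swing forward as they close: fully open they stand 13 mm farther back than shut.
Start: joints at [-1.269, 0.053, 1.613, -0, 1.476, -0.119], TCP at [0.255, -0.57, 0.231] pointing down, gripper open.
Joint ranges: [-3.01, 3.01], [-1.01, 2.22], [0.06, 2.58], [-1.02, 4.17], [0.09, 2.62], [-3.14, 3.14]. Speed limits (rad/s): [2.57, 2.57, 3.14, 3.14, 3.14, 3.14].

INTERFACE

Orientations are given as a unit quaternion [w, x, y, z].
In Python, from plant import state, grab_frame, ticket, manip gives the robot as it stands.
- The arm moves only by the tool carry_out, never from a script. Its argument "moves" is a list that holds one entry, the list of rows, each a list of 7 numbers: the turn, a rotation vector about the tool's x, y, z each as a share of 5 degrees, from -1 to 1, then the shift along the tool's x, y, z each as a share of 0.04 m, from -1 to 1, then the gripper command: -1 is shut, 1 is fully open, values between are in proportion. A call has 1 to 8 rows; each row shifts and turns the commanded pose from where the row before left it, along the tool's axes as they then stand; what a row does not reach is not made up. A row lasts 1/12 s, in which the tool goes at most 41.7 mm and 7.16 degrees, less where a joint would pass 70% of its speed; a pose out of reach is approached as far as the arm can. A call with a number of a shift or a turn outside -1 to 1 is refused whole. A call with a gripper value outside its range is refused whole. The fingers move at their own pace and stop on an object; the grip force is fixed at half the most. Time passes only in rows, so rows that do not move let the fingers close. It gives the time, the measured TCP pose, the force and the opening at its end, in the units of the state.
- state(): the state, without advancing time (a new reading comes with each control period).
- grab_frame(name): name is "scene" or "top" or "wrist"; returns a dict with "frame" (420x560x3 uint8, red, green, blue), "z_map" (420x560 float32, m along the optical axis (not along the pixel's ray), 0 where there is no reading), "K" (3x3 intrinsics, pixels), "world_from_camera" (4x4, takes a point from camera to world coordinates); the wrist camera has in their place "hand_eye" (4x4, takes a point from camera to tool coordinates, whose origin is the TCP and whose axes are the tool frame's). Camera axes: x right, y down, z forward; pixel columns grow to the right and rows downward; lengths in m; the calibration is good to about 2 mm. The wrist camera is an equidistant fisheye: a pixel r from the principal point sees the ray r / f radians off the axis. A picture is of the moment at which its call begins: read the wrist's pose just before it.
- ticket.job_done(): hands the job in, once; it reports no verdict.
The state is a dict: "time": time; "joint_pos": joint angles; "joint_vel": joint speeds; "joint_efforts": joint torques, N m; "tool_pos": TCP position; "tool_rot": TCP orientation; "contact_force": force on the tool from outside, world axes, zero at the start; "ft_torque": the same for the moment, N m; "gripper_width": opening from 0.0 (shut) to 1.0 (fully open).
Only numpy, scipy, OpenCV 4.12 (cv2) and the standard library are available. Lean on these libraries where they do the work, as an engineer would, in place of code of your own. Each camera call takes 0.05 s, during which the arm holds its last target.

TASK

Slide the brass spacer sleeve over the stud inside the blue housing until it stands on the housing's floor, and let go of it. Then tilt the slotted steel rail and pass it, one end first, through the housing's narrow opening, and level it out in line with the housing's long side, its middle over the stud, entirely below the rim and clear of the sleeve and of the housing, ready to be screwed on. Finish while still holding the rail there, touching nothing but the fingers, and leave the other things on the bench where they are.

Things in the scene. Friction and masses are not known exactly. Their poses are not given: they have to be found in the camera images.
- housing: Blue sheet-metal controller housing lying on its back, fixed to the bench: outside 206 (its x) x 326 (its y) x 91 mm high. Origin: centre of its underside, z up, y along its long side. Floor plate 4 mm thick; inside the walls 200 x 320 mm, reaching under the inward rim. A dark steel stud stands in the middle of the floor.
- opening (a point): Centre of the housing's opening, level with the top of the rim, 91 mm above the housing's origin. The rim, 3 mm thick (underside at 88 mm), turns inward all round and leaves a rectangular opening 130 mm (housing x) by 164 mm (housing y), straight above the stud.
- stud_foot (a point): Foot of the stud, on its axis, at the height of the housing's floor (4 mm above the housing's origin). The stud is 12 mm in diameter and 22 mm tall, with its top edge chamfered by 2 mm.
- stud_top (a point): Centre of the stud's top, 22 mm above its foot, 26 mm above the housing's origin.
- sleeve: Brass spacer sleeve, a plain tube standing upright on the bench: outer diameter 30 mm, bore 15 mm, 28 mm tall, about 50 g. Origin: centre of its underside, z along its axis. On the stud it stands 6 mm higher than the stud.
- rail: Slotted steel channel rail lying on the bench, open side up: 220 mm long (its y), 35 mm wide (its x), 15 mm high, web and side walls 3 mm, about 180 g, centre of mass near its middle. Origin: centre of its underside, in the middle of its length; z up. The side walls can be gripped across the 35 mm width. Both ends are alike.
- rail_end_a (a point): Centre of the rail's +y end face: 110 mm along y and 7.5 mm above the rail's origin.
- rail_end_b (a point): Centre of the rail's -y end face: 110 mm along -y and 7.5 mm above the rail's origin.
- foot: Bystander: black rubber equipment foot, a cone 38 mm wide and 22 mm tall, not to be moved. Origin: centre of its underside.
- gland: Bystander: grey plastic cable gland, 34 mm wide and 30 mm tall, not to be moved. Origin: centre of its underside.
- relay: Bystander: black relay block 45 x 60 x 55 mm with a clear cap to 63 mm, not to be moved. Origin: centre of its underside.
- screwdriver: Bystander: yellow-handled screwdriver, 200 mm long, lying along its x, handle to -x, not to be moved.
- heater_band: Bystander: thin steel ring (heater band) 68 mm wide and 55 mm tall, upright, not to be moved. Origin: centre of its underside.
There are look-alikes about, which are no part of the job. Of the things that look like the sleeve, take the one that is farthest from the robot's base at the start.

How it is judged:
By the outcome, as a careful person would: the job done as asked, in the order asked, and still so for the second after the job is handed in, while the arm keeps its last pose, push and grip.
It also fails if it takes over 59 s, if anything falls off the work surface, if the arm or the gripper's body presses on something with over 40 N, if the wrist force passes 120 N, or if a joint passes its speed limit or range.

## Working session

There is one attempt and no reset: what is moved stays moved. The work goes in short steps, Python scripts to look and compute and a tool call to move; the robot and the scene stay as the last step left them, time stands still between calls to the robot, and variables do not carry over. Pictures are saved under pics/ and viewed, and the job is handed in when it is done.

Besides the shell and the picture viewer there is one more tool, called in YAML: its name, and indented under it one key for each argument. carry_out: Moves the arm, as the interface text tells. Shift numbers are shares of 0.04 m and turn numbers shares of 5 degrees, none past 1 either way. Its arguments: {"type":"object","properties":{"moves":{"type":"array"}},"required":["moves"]}

```bash
ls; mkdir -p pics
python3 - <<'E'
from plant import state, grab_frame, ticket, manip
import cv2,numpy as np
s=state(); print({k:(np.round(v,4).tolist() if not isinstance(v,float) else v) for k,v in s.items()}); print(manip, getattr(manip,'grip_depth',None))
for n in ['scene','top','wrist']:
    f=grab_frame(n); cv2.imwrite(f'pics/{n}0.png',f['frame'][:,:,::-1]); np.savez(f'{n}0.npz',**f)
    print(n,f['K'].round(1).tolist(), np.round(f.get('world_from_camera',f.get('hand_eye')),4).tolist())
print(state()['time'])
E
```

```text
pics
{'time': 0.0, 'joint_pos': [-1.269, 0.0534, 1.6143, 0.0, 1.476, -0.119], 'joint_vel': [0.0008, -0.001, 0.0016, 0.0001, -0.0003, -0.0001], 'joint_efforts': [-0.0012, -39.3677, -37.018, -0.0003, 0.0068, 0.0], 'tool_pos': [0.2551, -0.5699, 0.23], 'tool_rot': [-0.0007, 0.8392, -0.5438, -0.0008], 'contact_force': [-0.8709, 0.2946, -0.3635], 'ft_torque': [0.0392, 0.0074, 0.0095], 'gripper_width': 1.0008030042462235}
<Robot object at 0x7f38a3e03a10> 0.0187
scene [[518.6, 0.0, 282.2], [0.0, 518.6, 210.3], [0.0, 0.0, 1.0]] [[0.6986, 0.529, -0.4817, 1.1793], [0.7153, -0.5001, 0.4881, -0.7016], [0.0173, -0.6856, -0.7278, 1.0021], [0.0, 0.0, 0.0, 1.0]]
top [[426.6, 0.0, 281.1], [0.0, 426.6, 208.6], [0.0, 0.0, 1.0]] [[-0.005, -0.9971, 0.0761, 0.498], [-0.9998, 0.0035, -0.019, -0.0658], [0.0186, -0.0761, -0.9969, 0.9117], [0.0, 0.0, 0.0, 1.0]]
wrist [[325.2, 0.0, 279.2], [0.0, 325.2, 211.4], [0.0, 0.0, 1.0]] [[1.0, 0.0005, 0.0, -0.001], [-0.0005, 0.952, 0.306, -0.0781], [0.0001, -0.306, 0.952, -0.1429], [0.0, 0.0, 0.0, 1.0]]
0.15
```

View pics/top0.png

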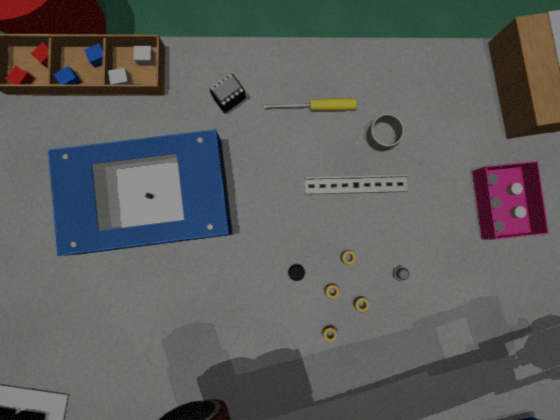

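View pics/scene0.png

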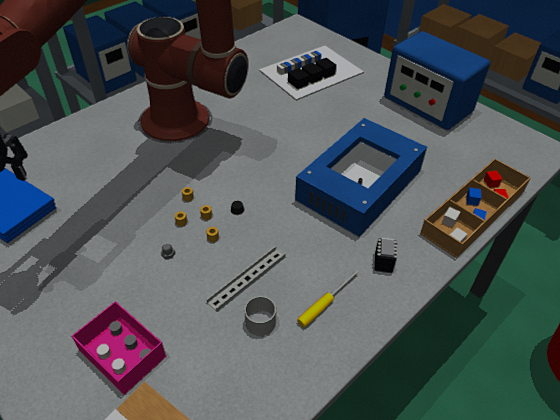

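View pics/wrist0.png

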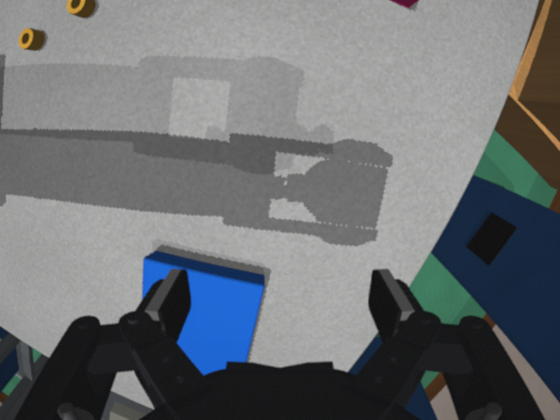

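```bash
cat > h.py <<'E'
import numpy as np,cv2
from scipy.spatial.transform import Rotation as R
def ld(n): return dict(np.load(n))
def cast(f,uv,z):
    K=f['K'];T=f['world_from_camera'];uv=np.atleast_2d(np.array(uv,float))
    d=np.c_[(uv[:,0]-K[0,2])/K[0,0],(uv[:,1]-K[1,2])/K[1,1],np.ones(len(uv))]@T[:3,:3].T
    o=T[:3,3]; t=(z-o[2])/d[:,2]; return o+d*t[:,None]
def proj(f,P):
    T=np.linalg.inv(f['world_from_camera']);p=np.atleast_2d(P)@T[:3,:3].T+T[:3,3]
    q=p@f['K'].T; return q[:,:2]/q[:,2:]
def bigc(m,n=1,amin=20):
    c,_=cv2.findContours(m.astype(np.uint8),cv2.RETR_EXTERNAL,cv2.CHAIN_APPROX_NONE)
    return sorted([x for x in c if cv2.contourArea(x)>amin],key=cv2.contourArea)[::-1]
E
python3 - <<'E'
from h import *
for n in ['top','scene']:
    f=ld(n+'0.npz'); im=f['frame']; hsv=cv2.cvtColor(im,cv2.COLOR_RGB2HSV)
    print(n)
    m=(hsv[...,0]>17)&(hsv[...,0]<27)&(hsv[...,1]>130)&(hsv[...,2]>60)
    for c in bigc(m,amin=20):
        (u,v),r=cv2.minEnclosingCircle(c)
        if v<240 and n=='top': continue
        p=cast(f,[u,v],0.028 if n=='top' else .014)[0]; print('brass',round(u,1),round(v,1),round(r,1),cv2.contourArea(c),p.round(4),'dist',np.hypot(*p[:2]).round(4))
    m=(hsv[...,0]>100)&(hsv[...,0]<125)&(hsv[...,1]>140)&(hsv[...,2]>60)
    for c in bigc(m,amin=3000)[:2]:
        b=cv2.boxPoints(cv2.minAreaRect(c)); ap=cv2.approxPolyDP(c,4,True)[:,0]
        print('blue',cv2.contourArea(c),b.tolist(),ap.tolist())
f=ld('top0.npz');im=f['frame']
for nm,(a,b,c,d) in dict(hous=(30,110,240,270),rail=(290,160,420,210),br=(280,240,420,350)).items():
    k=im[b:d,a:c,::-1]; s=min(800/k.shape[1],600/k.shape[0]); cv2.imwrite(f'pics/c_{nm}.png',cv2.resize(k,None,fx=s,fy=s,interpolation=cv2.INTER_CUBIC)); print(nm,s)
E
```

```text
top
brass 361.7 304.0 7.1 132.5 [ 0.3687 -0.2468  0.028 ] dist 0.4437
brass 329.5 334.0 7.2 131.0 [ 0.309  -0.1799  0.028 ] dist 0.3576
brass 331.7 290.9 6.9 121.5 [ 0.3957 -0.1855  0.028 ] dist 0.4371
brass 347.8 257.0 6.9 118.0 [ 0.4647 -0.2199  0.028 ] dist 0.5141
blue 17808.0 [[44.74725341796875, 150.09498596191406], [215.94439697265625, 129.30677795410156], [228.77066040039062, 234.9350128173828], [57.573516845703125, 255.7232208251953]] [[215, 131], [49, 150], [58, 254], [227, 234]]
scene
brass 315.5 309.5 22.1 182.0 [ 0.7926 -0.1965  0.014 ] dist 0.8166
brass 212.4 234.0 7.4 97.0 [ 0.4635 -0.2226  0.014 ] dist 0.5142
brass 205.5 212.0 7.2 94.0 [ 0.3925 -0.188   0.014 ] dist 0.4352
brass 180.0 218.3 7.0 88.5 [ 0.3651 -0.2493  0.014 ] dist 0.4421
brass 187.0 191.4 5.2 56.0 [ 0.2985 -0.1766  0.014 ] dist 0.3468
brass 187.4 197.5 3.7 22.0 [ 0.3178 -0.19    0.014 ] dist 0.3702
blue 6184.0 [[296.0, 176.00001525878906], [375.5, 96.50001525878906], [427.5, 148.50001525878906], [348.0, 228.00001525878906]] [[364, 118], [296, 176], [361, 212], [426, 147]]
hous 3.75
rail 6.153846153846154
br 5.454545454545454
```

View pics/c_br.png

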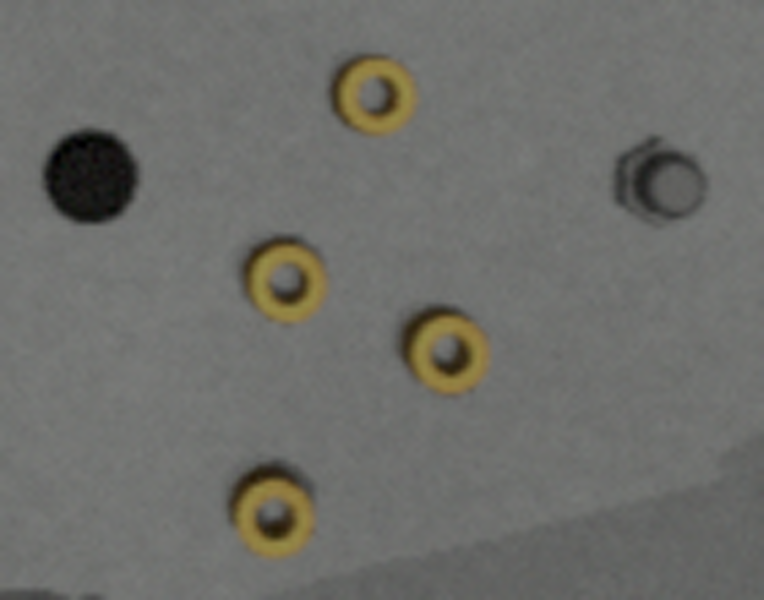

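View pics/c_hous.png

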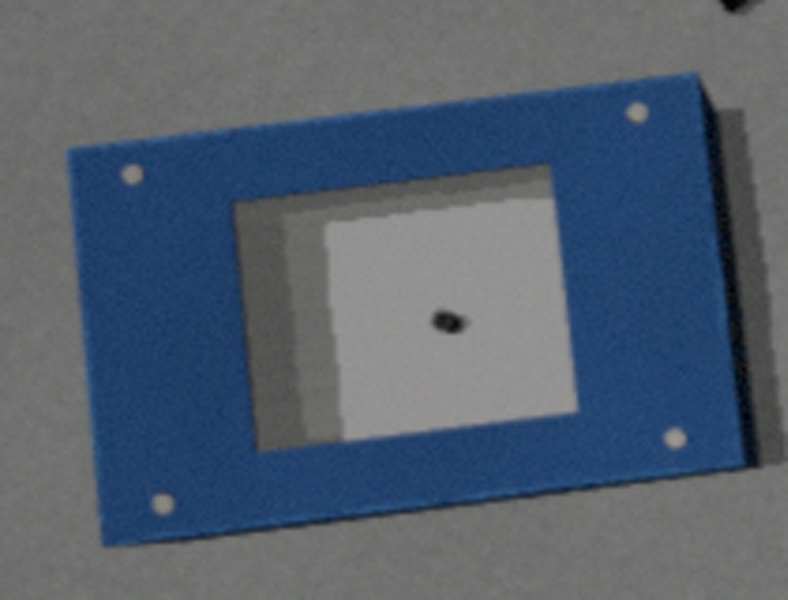

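View pics/c_rail.png

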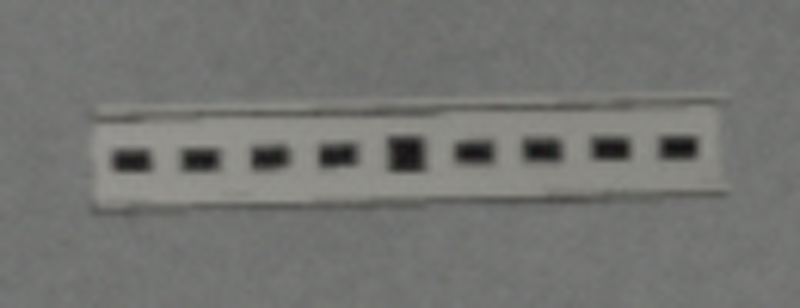

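```bash
cat >> h.py <<'E'
def quad(c):
    # subpixel-ish: fit lines to contour pts by side of approx quad
    c=c[:,0].astype(np.float32)
    e=cv2.approxPolyDP(c.reshape(-1,1,2).astype(np.int32),0.03*cv2.arcLength(c.reshape(-1,1,2),True),True)[:,0].astype(float)
    L=[]
    for i in range(len(e)):
        a,b=e[i],e[(i+1)%len(e)];d=(b-a)/np.linalg.norm(b-a);n=np.array([-d[1],d[0]])
        t=(c-a)@d; q=np.abs((c-a)@n); l=np.linalg.norm(b-a)
        p=c[(q<3)&(t>.1*l)&(t<.9*l)]
        vx,vy,x,y=cv2.fitLine(p,cv2.DIST_HUBER,0,.01,.01).ravel(); L.append((np.array([vx,vy]),np.array([x,y])))
    out=[]
    for i in range(len(L)):
        (d1,p1),(d2,p2)=L[i-1],L[i]
        t=np.linalg.solve(np.c_[d1,-d2],p2-p1); out.append(p1+d1*t[0])
    return np.array(out)
E
python3 - <<'E'
from h import *
f=ld('top0.npz');im=f['frame'];hsv=cv2.cvtColor(im,cv2.COLOR_RGB2HSV)
m=((hsv[...,0]>100)&(hsv[...,0]<125)&(hsv[...,1]>140)&(hsv[...,2]>75)).astype(np.uint8)
c,h=cv2.findContours(m,cv2.RETR_CCOMP,cv2.CHAIN_APPROX_NONE)
for x in sorted(c,key=cv2.contourArea)[::-1][:2]:
    q=quad(x); P=cast(f,q,.091); print('quad',q.round(1).tolist()); print(P.round(4).tolist(),'cen',P.mean(0).round(4),'sides',[np.linalg.norm(P[i]-P[i-1]).round(4) for i in range(len(P))],'ang',[np.degrees(np.arctan2(*(P[i]-P[i-1])[1::-1])).round(1) for i in range(len(P))])
g=cv2.cvtColor(im,cv2.COLOR_RGB2GRAY)
m=np.zeros_like(g);m[175:205,130:175]=(g[175:205,130:175]<75)
for x in bigc(m,amin=3):
    print('stud',cv2.boundingRect(x),cast(f,x[:,0].mean(0),.022)[0].round(4), cast(f,x[:,0].mean(0),.026)[0].round(4))
m=np.zeros_like(g);r=g[165:205,295:415];print(np.percentile(r,[5,50,75,90,99]))
m[165:205,295:415]=(r>125)
m=cv2.morphologyEx(m,cv2.MORPH_CLOSE,np.ones((5,5)))
x=bigc(m)[0];b=cv2.minAreaRect(x);bp=cv2.boxPoints(b);P=cast(f,bp,.008);print('rail',b,P.round(4).tolist(),P.mean(0).round(4))
cv2.imwrite('pics/m_rail.png',m[150:220,280:430]*255)
z=f['z_map'];print('z sleeve',z[250:264,340:357].min())
E
```

```text
quad [[215.1999969482422, 130.0], [48.400001525878906, 150.3000030517578], [57.900001525878906, 255.10000610351562], [227.60000610351562, 233.5]]
[[0.715, 0.0465, 0.091], [0.6752, 0.3673, 0.091], [0.4739, 0.3423, 0.091], [0.5132, 0.0214, 0.091]] cen [0.5943 0.1944 0.091 ] sides [np.float64(0.2033), np.float64(0.3233), np.float64(0.2029), np.float64(0.3233)] ang [np.float64(7.1), np.float64(97.1), np.float64(-172.9), np.float64(-83.0)]
quad [[177.3000030517578, 152.10000610351562], [185.3000030517578, 220.8000030517578], [97.0999984741211, 231.60000610351562], [90.5, 162.60000610351562]]
[[0.6714, 0.1196, 0.091], [0.5378, 0.1024, 0.091], [0.518, 0.2697, 0.091], [0.651, 0.286, 0.091]] cen [0.5946 0.1944 0.091 ] sides [np.float64(0.1677), np.float64(0.1347), np.float64(0.1684), np.float64(0.1339)] ang [np.float64(-83.0), np.float64(-172.7), np.float64(96.7), np.float64(7.0)]
stud (146, 193, 7, 6) [0.5942 0.1927 0.022 ] [0.5938 0.1915 0.026 ]
[ 90. 115. 123. 139. 146.]
rail ((355.43255615234375, 183.5601348876953), (16.271381378173828, 102.86258697509766), 88.87670135498047) [[0.6359, -0.132, 0.008], [0.6398, -0.3534, 0.008], [0.6046, -0.3531, 0.008], [0.6009, -0.1323, 0.008]] [ 0.6203 -0.2427  0.008 ]
z sleeve 0.0
```

carry_out:
  moves:
    - [[0,0,0.85,0,0,0,1],[0,0,0.85,0,0,0,1],[0,0,0.86,0,0,0,1],[0,0,0.86,0,0,0,1],[0,0,0,-0.6,-0.5,0.1,1],[0,0,0,-0.7,-0.55,0.2,1],[0,0,0,-0.7,-0.55,0.2,1],[0,0,0,-0.7,-0.55,0.2,1]]

```text
time: 0.82
tool_pos: [0.3278, -0.4514, 0.2026]
tool_rot: [-0.0, 0.749, -0.663, -0.0]
contact_force: [0.2, 0.2, -0.5]
gripper_width: 1.002
```

carry_out:
  moves:
    - [[0,0,0,-0.7,-0.55,0.25,1],[0,0,0,-0.7,-0.55,0.25,1],[0,0,0,-0.7,-0.55,0.25,1],[0,0,0,-0.7,-0.55,0.25,1],[0,0,0,-0.7,-0.55,0.3,1],[0,0,0,-0.7,-0.5,0.3,1],[0,0,0,-0.7,-0.5,0.3,1],[0,0,0,-0.5,-0.4,0.2,1]]

```text
time: 1.48
tool_pos: [0.4659, -0.2152, 0.1177]
tool_rot: [-0.0, 0.749, -0.662, -0.001]
contact_force: [-0.1, 0.5, -0.5]
gripper_width: 1.002
```

carry_out:
  moves:
    - [[0,0,0,0,0,0,0.5]]

```text
time: 1.57
tool_pos: [0.4659, -0.2137, 0.1166]
tool_rot: [-0.0, 0.751, -0.661, -0.002]
contact_force: [0.2, -0.8, -0.7]
gripper_width: 0.883
```

```bash
cat >> h.py <<'E'
def wcap(name):
    from plant import state,grab_frame
    s=state(); f=grab_frame('wrist'); s2=state()
    T=np.eye(4);q=s['tool_rot'];T[:3,:3]=R.from_quat([q[1],q[2],q[3],q[0]]).as_matrix();T[:3,3]=s['tool_pos']
    cv2.imwrite(f'pics/{name}.png',f['frame'][:,:,::-1]); np.savez(name+'.npz',T=T,**f); f['T']=T; return f
def wcast(f,uv,z):
    uv=np.atleast_2d(np.array(uv,float));K=f['K'];d=(uv-[K[0,2],K[1,2]])/[K[0,0],K[1,1]];r=np.linalg.norm(d,axis=1)+1e-12
    v=np.c_[d/r[:,None]*np.sin(r)[:,None],np.cos(r)]
    M=f['T']@f['hand_eye']; v=v@M[:3,:3].T;o=M[:3,3];t=(z-o[2])/v[:,2];return o+v*t[:,None]
def wproj(f,P):
    M=np.linalg.inv(f['T']@f['hand_eye']);p=np.atleast_2d(P)@M[:3,:3].T+M[:3,3]
    n=np.linalg.norm(p[:,:2],axis=1);th=np.arctan2(n,p[:,2]);K=f['K']
    return np.array([K[0,2],K[1,2]])+p[:,:2]/n[:,None]*th[:,None]*K[0,0]
def totool(T,dp): # world delta -> tool units of 0.04
    return (T[:3,:3].T@np.array(dp))/.04
def brass(f):
    hsv=cv2.cvtColor(f['frame'],cv2.COLOR_RGB2HSV)
    return ((hsv[...,0]>15)&(hsv[...,0]<28)&(hsv[...,1]>120)&(hsv[...,2]>50)).astype(np.uint8)
E
python3 - <<'E'
from h import *
f=wcap('w1'); print(f['T'].round(4))
for c in bigc(brass(f),amin=100)[:5]: print(cv2.boundingRect(c),cv2.contourArea(c))
print(wproj(f,[[.4647,-.2199,.028]]))
E
```

```text
[[ 0.1267 -0.9919 -0.0031  0.4659]
 [-0.9919 -0.1267  0.0039 -0.2137]
 [-0.0042  0.0026 -1.      0.1166]
 [ 0.      0.      0.      1.    ]]
(273, 194, 37, 44) 1236.5
(222, 265, 35, 42) 1105.5
(289, 297, 32, 41) 1006.5
(213, 337, 30, 34) 659.5
[[288.91966652 217.91163924]]
```

View pics/w1.png

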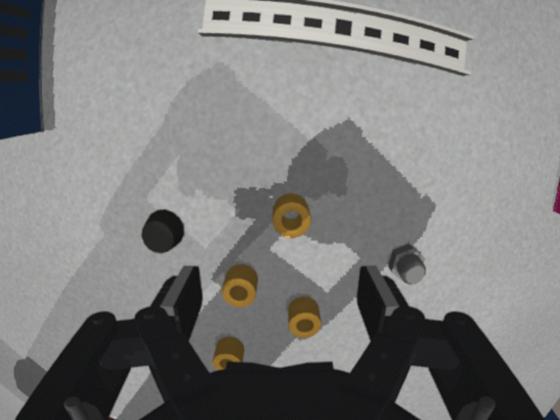

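Run:
```python
from h import *
f=ld('w1.npz'); k=f['frame'][180:250,250:335,::-1]; cv2.imwrite('pics/w1c.png',cv2.resize(k,None,fx=7,fy=7,interpolation=cv2.INTER_CUBIC))
# top ring: brighter brass, hole contour
hsv=cv2.cvtColor(f['frame'],cv2.COLOR_RGB2HSV); print(hsv[195:240:4,291].tolist())
b=brass(f); c,h=cv2.findContours(b,cv2.RETR_CCOMP,cv2.CHAIN_APPROX_NONE)
for i,x in enumerate(c):
    if cv2.contourArea(x)>40: 
        e=cv2.fitEllipse(x); print(h[0][i][3],np.round(e[0],1),np.round(e[1],1),cv2.contourArea(x),wcast(f,e[0],.028)[0].round(4))
```

```text
[[19, 167, 87], [19, 164, 87], [20, 172, 138], [20, 172, 126], [16, 29, 96], [0, 0, 94], [18, 121, 84], [20, 165, 85], [19, 164, 84], [20, 178, 166], [20, 177, 153], [24, 8, 165]]
-1 [227.6 352.6] [26.3 34.6] 659.5 [ 0.3225 -0.1813  0.028 ]
-1 [303.7 317.2] [31.8 40.7] 1006.5 [ 0.3754 -0.2455  0.028 ]
-1 [239.7 285.7] [33.1 42.8] 1105.5 [ 0.4005 -0.1878  0.028 ]
-1 [290.8 215.7] [36.6 43.2] 1236.5 [ 0.4666 -0.2211  0.028 ]
3 [290.8 214.5] [ 9.6 16.4] 121.5 [ 0.4676 -0.2209  0.028 ]
```

View pics/w1c.png

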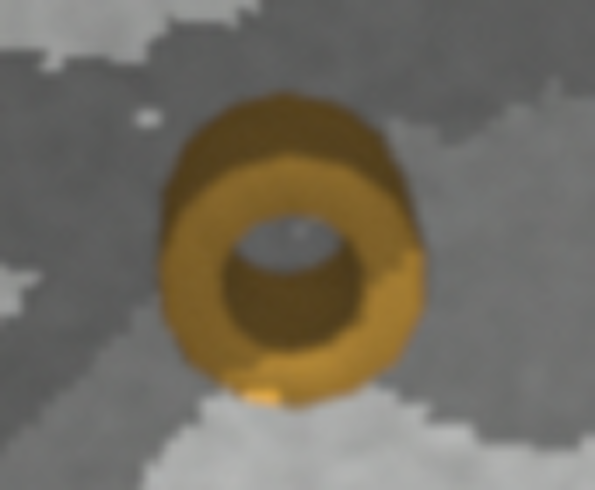

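Run:
```python
from h import *
from plant import state
f=ld('w1.npz'); p=wcast(f,[291.5,219.8],.028)[0]; print(p)
s=state(); T=f['T'].copy(); T[:3,3]=s['tool_pos']; print(s['tool_pos'])
print(totool(T,[p[0]-T[0,3],p[1]-T[1,3],0.012-T[2,3]]))
```

```text
[ 0.46345589 -0.222038    0.028     ]
[ 0.46566602 -0.21575832  0.11769473]
[0.15992773 0.0678684  2.64189837]
```

carry_out:
  moves:
    - [[0,0,0,0.14,0.05,0,0.5],[0,0,0,0,0,0.6,0.5],[0,0,0,0,0,0.6,0.5],[0,0,0,0,0,0.6,0.5],[0,0,0,0,0,0.5,0.5],[0,0,0,0,0,0.3,0.5],[0,0,0,0,0,0.12,0.5],[0,0,0,0,0,0,0.5]]

```text
time: 2.28
tool_pos: [0.4638, -0.2246, 0.0099]
tool_rot: [0.0, 0.749, -0.663, -0.001]
contact_force: [0.5, -0.0, -1.1]
gripper_width: 0.749
```

Run:
```python
from h import *
f=wcap('w2'); print(f['T'].round(4)); cv2.imwrite('pics/w2c.png',cv2.resize(f['frame'][200:420,150:430,::-1],None,fx=2.5,fy=2.5,interpolation=cv2.INTER_CUBIC))
```

```text
[[ 1.206e-01 -9.927e-01 -1.400e-03  4.638e-01]
 [-9.927e-01 -1.206e-01  7.000e-04 -2.246e-01]
 [-9.000e-04  1.300e-03 -1.000e+00  9.900e-03]
 [ 0.000e+00  0.000e+00  0.000e+00  1.000e+00]]
```

View pics/w2c.png

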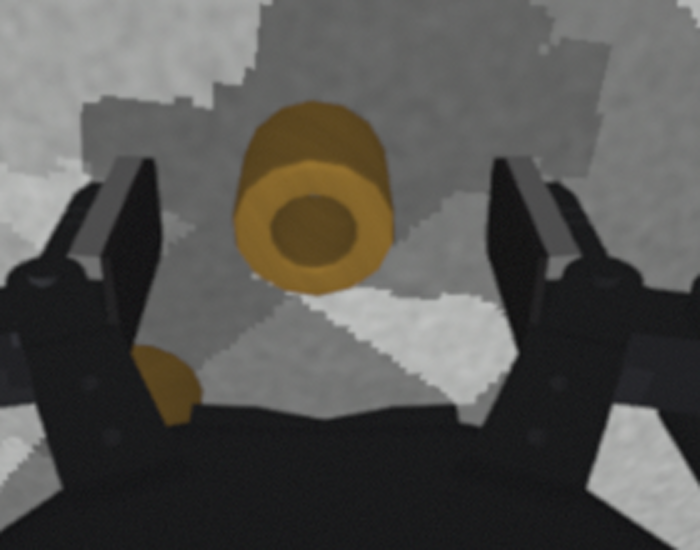

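Run:
```python
from h import *
f=ld('w2.npz'); p=wcast(f,[275.5,290.5],.028)[0]; print(p, totool(f['T'],[p[0]-f['T'][0,3],p[1]-f['T'][1,3],0])*40)
```

```text
[ 0.4641102  -0.22205906  0.028     ] [-2.50262513e+00 -6.10085943e-01  1.37467419e-03]
```

carry_out:
  moves:
    - [[0,0,0,-0.06,-0.015,0,0],[0,0,0,0,0,0,-1],[0,0,0,0,0,0,-1],[0,0,0,0,0,0,-1],[0,0,0,0,0,0,-1],[0,0,0,0,0,0,-1],[0,0,0,0,0,0,-1],[0,0,0,0,0,0,-1]]

```text
time: 3.0
tool_pos: [0.4661, -0.2221, 0.0123]
tool_rot: [-0.0, 0.749, -0.662, 0.001]
contact_force: [-0.8, 0.7, 6.1]
gripper_width: 0.33
```

carry_out:
  moves:
    - [[0,0,0,0,0,-0.3,-1],[0,0,0,0,0,-0.8,-1],[0,0,0,0,0,-0.9,-1],[0,0,0,0,0,-0.9,-1],[0,0,0,0,0,-0.6,-1],[0,0,0,0,0,-0.2,-1],[0,0,0,0,0,0,-1]]

```text
time: 3.58
tool_pos: [0.4664, -0.2224, 0.1619]
tool_rot: [-0.0, 0.749, -0.662, 0.003]
contact_force: [-0.9, -0.9, -0.5]
gripper_width: 0.326
```

Run:
```python
from h import *
f=wcap('w3'); print(f['T'].round(4)); cv2.imwrite('pics/w3c.png',cv2.resize(f['frame'][200:420,150:430,::-1],None,fx=2.5,fy=2.5,interpolation=cv2.INTER_CUBIC))
```

```text
[[ 0.1222 -0.9925  0.0052  0.4664]
 [-0.9925 -0.1222 -0.0034 -0.2224]
 [ 0.0041 -0.0047 -1.      0.1619]
 [ 0.      0.      0.      1.    ]]
```

View pics/w3c.png

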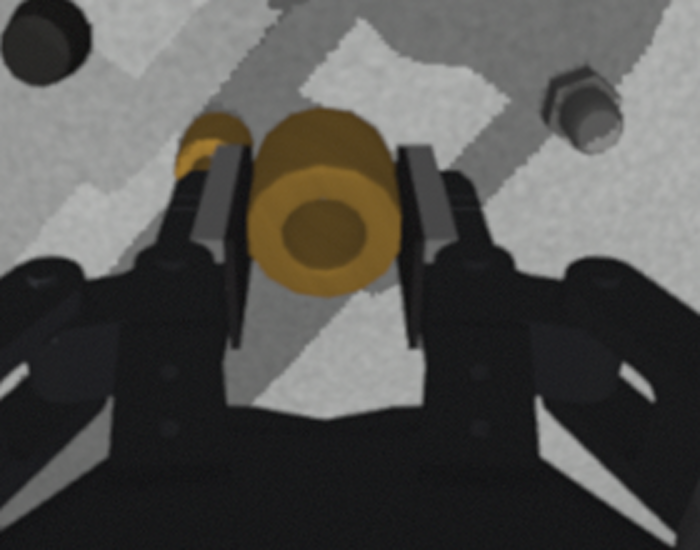

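carry_out:
  moves:
    - [[0,0,0,-0.3,-0.13,0,-1],[0,0,0,-0.6,-0.27,0,-1],[0,0,0,-0.85,-0.38,0,-1],[0,0,0,-0.9,-0.4,0,-1],[0,0,0,-0.9,-0.4,0,-1],[0,0,0,-0.9,-0.4,0,-1],[0,0,0,-0.9,-0.4,0,-1],[0,0,0,-0.9,-0.4,0,-1]]

```text
time: 4.3
tool_pos: [0.5429, 0.0431, 0.1552]
tool_rot: [0.002, 0.749, -0.662, -0.002]
contact_force: [1.4, -0.0, -0.3]
gripper_width: 0.328
```

carry_out:
  moves:
    - [[0,0,0,-0.9,-0.4,0,-1],[0,0,0,-0.9,-0.4,0,-1],[0,0,0,-0.9,-0.42,0,-1],[0,0,0,-0.6,-0.27,0,-1],[0,0,0,-0.35,-0.16,0,-1],[0,0,0,0,0,0,-1],[0,0,0,0,0,0,-1]]

```text
time: 4.88
tool_pos: [0.5911, 0.1933, 0.1562]
tool_rot: [0.002, 0.749, -0.662, -0.001]
contact_force: [0.0, 0.2, -0.7]
gripper_width: 0.32
```

Run:
```python
from h import *
f=ld('w3.npz'); T=f['T']; p=wcast(f,[279.2,292.5],T[2,3]-.0123+.028)[0]; print('ring in tool mm',T[:3,:3].T@(p-T[:3,3])*1000)
f=wcap('w4'); print(f['T'].round(4)); print(wproj(f,[[.594,.1925,.026]]))
cv2.imwrite('pics/w4c.png',cv2.resize(f['frame'][100:380,100:460,::-1],None,fx=2,fy=2,interpolation=cv2.INTER_CUBIC))
```

```text
ring in tool mm [ -0.86558432   2.00491804 -15.71322013]
[[ 1.233e-01 -9.924e-01 -3.900e-03  5.911e-01]
 [-9.924e-01 -1.233e-01 -1.400e-03  1.933e-01]
 [ 9.000e-04  4.100e-03 -1.000e+00  1.562e-01]
 [ 0.000e+00  0.000e+00  0.000e+00  1.000e+00]]
[[281.46007955 196.82622789]]
```

View pics/w4c.png

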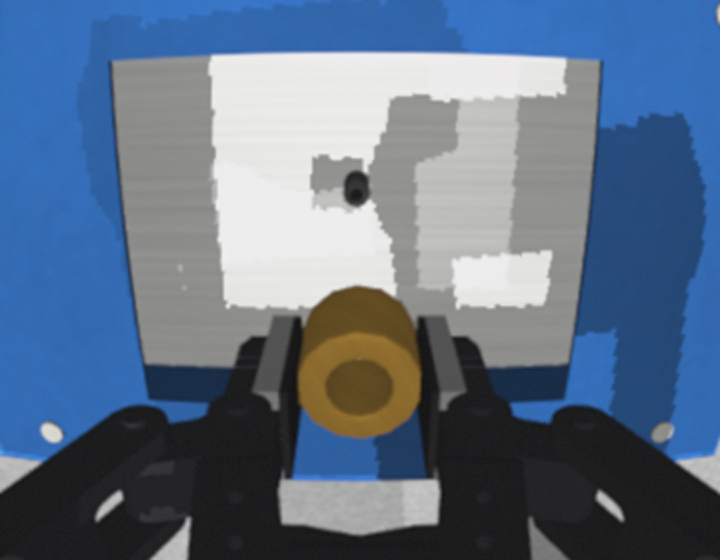

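Run:
```python
from h import *
from plant import state
print(state()['tool_pos'])
f=wcap('w5'); print(f['T'].round(4)); print(wproj(f,[[.594,.1925,.026]]))
cv2.imwrite('pics/w5c.png',cv2.resize(f['frame'][175:310,240:320,::-1],None,fx=6,fy=6,interpolation=cv2.INTER_CUBIC)[:600*2])
cv2.imwrite('pics/w5d.png',cv2.resize(f['frame'][180:220,255:300,::-1],None,fx=14,fy=14,interpolation=cv2.INTER_CUBIC))
```

```text
[0.59127717 0.19247616 0.15670178]
[[ 1.220e-01 -9.925e-01 -3.100e-03  5.913e-01]
 [-9.925e-01 -1.220e-01 -1.300e-03  1.925e-01]
 [ 9.000e-04  3.300e-03 -1.000e+00  1.567e-01]
 [ 0.000e+00  0.000e+00  0.000e+00  1.000e+00]]
[[280.47661726 196.88518759]]
```

View pics/w5d.png

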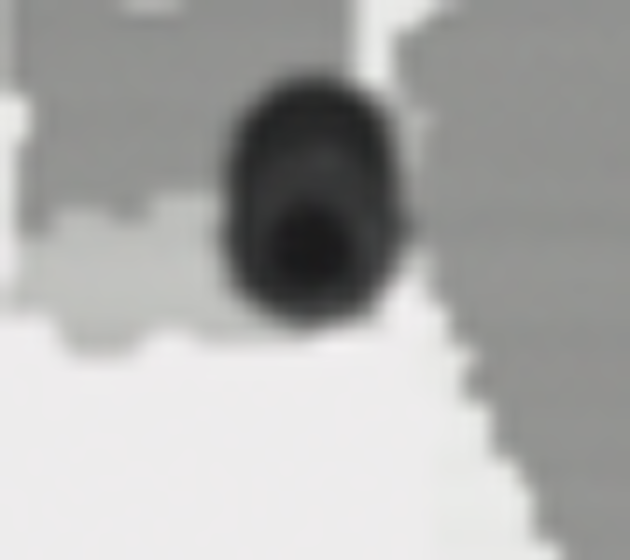

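Run:
```python
from h import *
f=ld('w5.npz'); T=f['T']; p=wcast(f,[276.9,197.0],.026)[0]; q=T[:3,:3].T@(p-T[:3,3]);print(p,q*1000, (q[:2]-[-.00087,.0020])*1000)
# level-tool version
T2=T.copy();
```

```text
[0.5935157  0.19558204 0.026     ] [ -2.9288359   -3.02815473 130.68995714] [-2.0588359  -5.02815473]
```

carry_out:
  moves:
    - [[0,0,0,-0.05,-0.125,0.2,-1],[0,0,0,0,0,0.5,-1],[0,0,0,0,0,0.5,-1],[0,0,0,0,0,0.5,-1],[0,0,0,0,0,0.4,-1],[0,0,0,0,0,0.3,-1],[0,0,0,0,0,0,-1],[0,0,0,0,0,0,-1]]

```text
time: 5.65
tool_pos: [0.5968, 0.1951, 0.0618]
tool_rot: [0.001, 0.749, -0.663, -0.0]
contact_force: [0.7, -1.0, -0.1]
gripper_width: 0.325
```

Run:
```python
from h import *
f=wcap('w6'); print(f['T'].round(4)); print(wproj(f,[[.5935,.1956,.026]]))
cv2.imwrite('pics/w6c.png',cv2.resize(f['frame'][200:340,200:360,::-1],None,fx=5,fy=5,interpolation=cv2.INTER_CUBIC)[:600])
```

```text
[[ 1.210e-01 -9.926e-01 -1.400e-03  5.968e-01]
 [-9.926e-01 -1.210e-01 -3.000e-04  1.951e-01]
 [ 1.000e-04  1.500e-03 -1.000e+00  6.180e-02]
 [ 0.000e+00  0.000e+00  0.000e+00  1.000e+00]]
[[279.10780639 248.57195933]]
```

View pics/w6c.png

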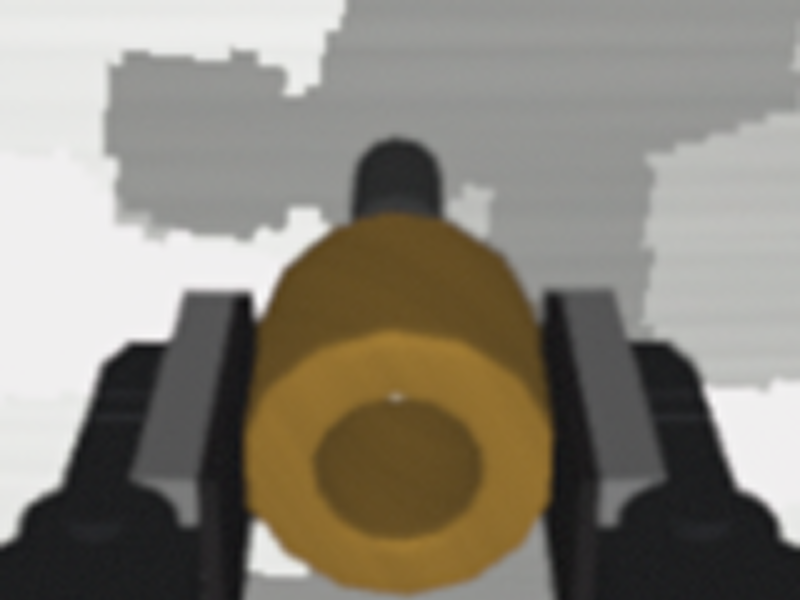

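Run:
```python
from h import *
f=ld('w6.npz'); T=f['T']
def t(uv,z): p=wcast(f,uv,z)[0]; return (T[:3,:3].T@(p-T[:3,3])*1000).round(2),p.round(4)
print('foot near edge +6 ->y',t([279,227.],.004))
for dz in (-.003,0,.003):
  print(dz,'sleeve bottom edge +15',t([279,241.9],.0495+dz),'ring',t([279.2,292.3],.0775+dz), 'ring top/bot', t([279.2,200+330.5/5-.5],.0775+dz)[0][1],t([279.2,200+594/5-.5],.0775+dz)[0][1])
```

```text
foot near edge +6 ->y (array([-1.03, -2.49, 57.78]), array([0.599 , 0.1964, 0.004 ]))
-0.003 sleeve bottom edge +15 (array([ -0.99, -10.03,  15.27]), array([0.6066, 0.1972, 0.0465])) ring (array([ -0.87,   3.78, -12.71]), array([0.5929, 0.1955, 0.0745])) ring top/bot -10.42 19.09
0 sleeve bottom edge +15 (array([ -0.99, -11.32,  12.27]), array([0.6079, 0.1974, 0.0495])) ring (array([ -0.87,   1.89, -15.71]), array([0.5948, 0.1957, 0.0775])) ring top/bot -11.98 16.85
0.003 sleeve bottom edge +15 (array([ -0.98, -12.6 ,   9.27]), array([0.6092, 0.1976, 0.0525])) ring (array([-8.600e-01,  1.000e-02, -1.872e+01]), array([0.5967, 0.1959, 0.0805])) ring top/bot -13.53 14.62
```

Run:
```python
from h import *
f=ld('w6.npz'); T=f['T'];hsv=cv2.cvtColor(f['frame'],cv2.COLOR_RGB2HSV);b=brass(f)
# contour of top ring via brightness
V=hsv[...,2];print(V[240:325:3,279].tolist());
row=291; print([ (c,int(V[row,c]),int(hsv[row,c,1])) for c in range(240,320,3)])
r=np.where(b[285:300].sum(0)>7)[0];print(r.min(),r.max())
for dz in (-.006,-.003,0,.003):
  a=[(T[:3,:3].T@(wcast(f,[u,291.],.0775+dz)[0]-T[:3,3])*1000)[0] for u in (r.min()-.5,r.max()+.5)];print(dz,a,a[1]-a[0])
```

```text
[56, 99, 102, 102, 99, 101, 101, 102, 105, 158, 152, 146, 141, 152, 98, 102, 101, 101, 97, 98, 98, 100, 106, 154, 140, 138, 137, 149, 148]
[(240, 52, 5), (243, 29, 9), (246, 23, 33), (249, 109, 166), (252, 141, 170), (255, 142, 171), (258, 145, 172), (261, 137, 169), (264, 91, 160), (267, 95, 161), (270, 98, 161), (273, 97, 163), (276, 99, 165), (279, 101, 162), (282, 99, 162), (285, 100, 161), (288, 98, 164), (291, 95, 164), (294, 90, 164), (297, 137, 169), (300, 146, 173), (303, 147, 170), (306, 146, 173), (309, 131, 169), (312, 25, 20), (315, 26, 20), (318, 40, 6)]
248 310
-0.006 [np.float64(-16.05091862409119), np.float64(14.125133876678843)] 30.176052500770034
-0.003 [np.float64(-15.708262994587624), np.float64(13.787377493350256)] 29.49564048793788
0 [np.float64(-15.365607365084033), np.float64(13.449621110021667)] 28.815228475105698
0.003 [np.float64(-15.022951735580468), np.float64(13.111864726693092)] 28.134816462273562
```

carry_out:
  moves:
    - [[0,0,0,0,0,0.3,-1],[0,0,0,0,0,0.2,-1],[0,0,0,0,0,0.1,-1],[0,0,0,0,0,0,-1]]

```text
time: 6.03
tool_pos: [0.596, 0.1956, 0.0368]
tool_rot: [0.001, 0.749, -0.663, -0.001]
contact_force: [0.7, -0.4, -1.2]
gripper_width: 0.323
```

Run:
```python
from h import *
f=wcap('w7'); print(f['T'].round(4))
cv2.imwrite('pics/w7c.png',cv2.resize(f['frame'][200:340,200:360,::-1],None,fx=5,fy=5,interpolation=cv2.INTER_CUBIC)[:600])
from plant import grab_frame
g=grab_frame('scene');np.savez('s7.npz',**g)
cv2.imwrite('pics/s7.png',cv2.resize(g['frame'][110:240,280:440,::-1],None,fx=5,fy=5,interpolation=cv2.INTER_CUBIC)[:600])
```

```text
[[ 1.221e-01 -9.925e-01 -2.700e-03  5.960e-01]
 [-9.925e-01 -1.221e-01 -5.000e-04  1.956e-01]
 [ 2.000e-04  2.700e-03 -1.000e+00  3.680e-02]
 [ 0.000e+00  0.000e+00  0.000e+00  1.000e+00]]
```

View pics/w7c.png

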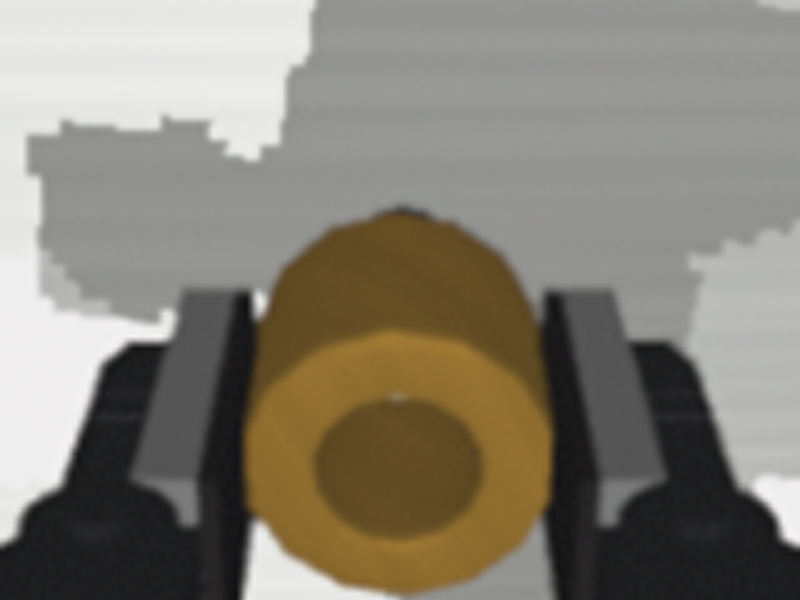

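View pics/s7.png

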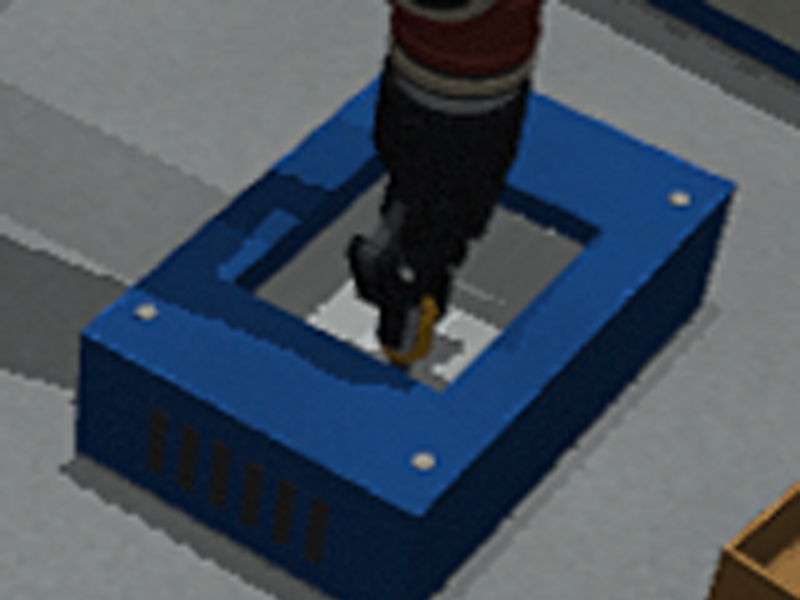

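Run:
```python
from h import *
f=ld('w7.npz'); T=f['T']
def t(uv,z): p=wcast(f,uv,z)[0]; return (T[:3,:3].T@(p-T[:3,3])*1000).round(2)
print('foot',t([280,240.9],.004),t([280,240.9],-.001)); 
for dz in (-.005,0): print('sl',t([279,242.1],.0368-.0123+dz),t([279.2,292.3],.0368+.0157+dz))
```

```text
foot [-0.42 -3.16 32.79] [-0.41 -1.03 37.8 ]
sl [-0.99 -9.06 17.28] [ -0.87   5.05 -10.68]
sl [ -0.99 -11.2   12.27] [ -0.87   1.91 -15.69]
```

carry_out:
  moves:
    - [[0,0,0,0,0,0.1,-1],[0,0,0,0,0,0.1,-1]]

```text
time: 6.3
tool_pos: [0.5977, 0.1959, 0.0311]
tool_rot: [-0.001, 0.749, -0.663, 0.0]
contact_force: [0.4, -0.9, -0.2]
gripper_width: 0.326
```

carry_out:
  moves:
    - [[0,0,0,0,0,0.08,-1],[0,0,0,0,0,0.08,-1]]

```text
time: 6.47
tool_pos: [0.5971, 0.1958, 0.0237]
tool_rot: [-0.0, 0.749, -0.663, -0.0]
contact_force: [0.5, -0.3, -0.7]
gripper_width: 0.321
```

carry_out:
  moves:
    - [[0,0,0,0,0,0.05,-1],[0,0,0,0,0,0.05,-1],[0,0,0,0,0,0,-1]]

```text
time: 6.72
tool_pos: [0.5968, 0.1957, 0.0194]
tool_rot: [0.0, 0.749, -0.663, -0.0]
contact_force: [-0.1, -0.1, -0.3]
gripper_width: 0.325
```

carry_out:
  moves:
    - [[0,0,0,0,0,0.05,-1],[0,0,0,0,0,0,-1]]

```text
time: 6.88
tool_pos: [0.597, 0.1958, 0.0178]
tool_rot: [0.0, 0.749, -0.663, -0.0]
contact_force: [-0.2, -0.3, -0.6]
gripper_width: 0.324
```

carry_out:
  moves:
    - [[0,0,0,0,0,0.04,-1],[0,0,0,0,0,0,-1]]

```text
time: 7.05
tool_pos: [0.5972, 0.1958, 0.0165]
tool_rot: [-0.0, 0.749, -0.663, 0.0]
contact_force: [-1.0, -0.1, -1.2]
gripper_width: 0.321
```

carry_out:
  moves:
    - [[0,0,0,0,0,0.04,-1],[0,0,0,0,0,0,-1]]

```text
time: 7.22
tool_pos: [0.5974, 0.1959, 0.0164]
tool_rot: [0.0, 0.749, -0.663, -0.0]
contact_force: [-4.9, -0.9, 7.6]
gripper_width: 0.325
```

carry_out:
  moves:
    - [[0,0,0,0,0,0.03,-1],[0,0,0,0,0,0,-1]]

```text
time: 7.38
tool_pos: [0.5975, 0.1959, 0.0164]
tool_rot: [0.0, 0.749, -0.662, -0.0]
contact_force: [-7.5, -1.4, 12.7]
gripper_width: 0.324
```

carry_out:
  moves:
    - [[0,0,0,0,0,-0.05,-1],[0,0,0,0,0,0,0],[0,0,0,0,0,0,0.2],[0,0,0,0,0,0,0.2],[0,0,0,0,0,0,0.2]]

```text
time: 7.8
tool_pos: [0.597, 0.1957, 0.0153]
tool_rot: [0.0, 0.749, -0.663, -0.0]
contact_force: [-0.4, -0.1, -1.0]
gripper_width: 0.601
```

carry_out:
  moves:
    - [[0,0,0,0,0,-0.2,0.2],[0,0,0,0,0,-0.5,0.2],[0,0,0,0,0,-0.7,0.2],[0,0,0,0,0,-0.9,0.2],[0,0,0,0,0,-0.9,0.2],[0,0,0,0,0,-0.4,0.2],[0,0,0,0,0,0,0.2]]

```text
time: 8.38
tool_pos: [0.6006, 0.1965, 0.1671]
tool_rot: [-0.005, 0.749, -0.663, 0.003]
contact_force: [0.5, -0.5, 0.7]
gripper_width: 0.599
```

Run:
```python
from h import *
f=wcap('w8'); print(f['T'].round(4))
cv2.imwrite('pics/w8c.png',cv2.resize(f['frame'][100:380,100:460,::-1],None,fx=2,fy=2,interpolation=cv2.INTER_CUBIC)[:600])
p=wproj(f,[[.594,.1945,.032]])[0].astype(int);print(p)
cv2.imwrite('pics/w8d.png',cv2.resize(f['frame'][p[1]-35:p[1]+35,p[0]-40:p[0]+40,::-1],None,fx=8,fy=8,interpolation=cv2.INTER_CUBIC)[:600])
```

```text
[[ 1.221e-01 -9.925e-01  1.120e-02  6.006e-01]
 [-9.925e-01 -1.220e-01  2.300e-03  1.965e-01]
 [-9.000e-04 -1.140e-02 -9.999e-01  1.671e-01]
 [ 0.000e+00  0.000e+00  0.000e+00  1.000e+00]]
[281 207]
```

View pics/w8c.png

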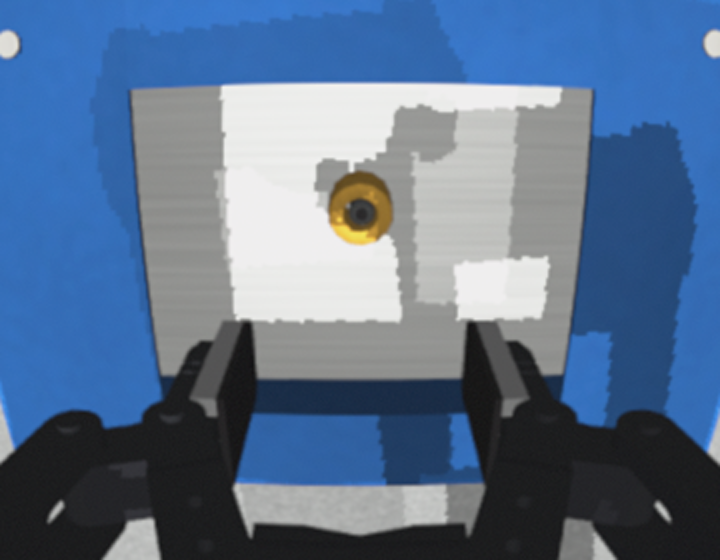

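View pics/w8d.png

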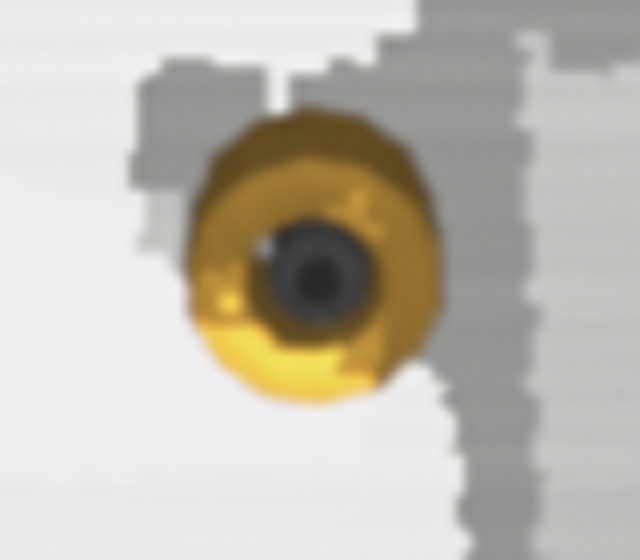

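carry_out:
  moves:
    - [[0,0,-1,0,0,0,0.3],[0,0,-1,0,0,0,0.3],[0,0,-1,0,0,0,0.3],[0,0,-1,0,0,0,0.3],[0,0,-1,0,0,0,0.3],[0,0,-1,0,0,0,0.3],[0,0,-1,0,0,0,0.3],[0,0,-1,0,0,0,0.3]]

```text
time: 9.1
tool_pos: [0.5959, 0.1955, 0.1574]
tool_rot: [0.001, 0.931, -0.364, -0.002]
contact_force: [0.3, 0.0, -0.0]
gripper_width: 0.646
```

carry_out:
  moves:
    - [[0,0,-1,0,0,0,0.3],[0,0,-1,0,0,0,0.3],[0,0,-1,0,0,0,0.3],[0,0,-1,0,0,0,0.3],[0,0,-1,0,0,0,0.3],[0,0,-1,0,0,0,0.3],[0,0,-1,0,0,0,0.3],[0,0,-0.8,0,0,0,0.3]]

```text
time: 9.77
tool_pos: [0.5959, 0.1955, 0.1574]
tool_rot: [0.0, 0.999, -0.033, -0.002]
contact_force: [-0.7, 0.8, -0.4]
gripper_width: 0.645
```

carry_out:
  moves:
    - [[0,0,0,0,0,0,0.3],[0,0,0,0,0,0,0.3]]

```text
time: 9.93
tool_pos: [0.5962, 0.1956, 0.158]
tool_rot: [0.0, 0.999, -0.036, -0.001]
contact_force: [-0.8, 0.1, -0.1]
gripper_width: 0.648
```

carry_out:
  moves:
    - [[0,0,-1,0,0,0,0.3],[0,0,0,0,0.4,0,0.3],[0,0,0,0.04,0.7,0,0.3],[0,0,0,0.04,0.95,0,0.3],[0,0,0,0.04,0.95,0,0.3],[0,0,0,0.04,0.95,0,0.3],[0,0,0,0.04,0.95,0,0.3],[0,0,0,0.04,0.95,0,0.3]]

```text
time: 10.6
tool_pos: [0.6103, -0.0396, 0.159]
tool_rot: [-0.0, 1.0, 0.008, -0.0]
contact_force: [0.5, 0.2, 0.7]
gripper_width: 0.651
```

carry_out:
  moves:
    - [[0,0,0,0.04,0.95,0.1,0.3],[0,0,0,0.04,0.95,0.2,0.3],[0,0,0,0.04,0.95,0.2,0.3],[0,0,0,0.04,0.95,0.2,0.3],[0,0,0,0.05,0.7,0.2,0.3],[0,0,0,0,0.5,0.2,0.3],[0,0,0,0,0.1,0.1,0.3],[0,0,0,0,0,0,0.3]]

```text
time: 11.27
tool_pos: [0.6215, -0.2425, 0.1094]
tool_rot: [-0.001, 1.0, 0.007, -0.002]
contact_force: [-0.8, -0.2, 0.5]
gripper_width: 0.65
```

Run:
```python
from h import *
f=wcap('w9'); print(f['T'].round(4)); print(wproj(f,[[.6203,-.2427,.008]]))
```

```text
[[ 0.9999  0.0143 -0.0032  0.6215]
 [ 0.0143 -0.9999  0.0019 -0.2425]
 [-0.0031 -0.0019 -1.      0.1094]
 [ 0.      0.      0.      1.    ]]
[[278.90941043 212.71068376]]
```

View pics/w9.png

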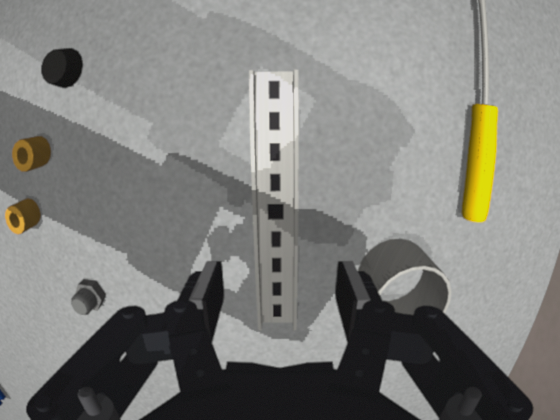

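Run:
```python
from h import *
f=ld('w9.npz')
print('slot web',wcast(f,[275,212],.003)); print('band',wcast(f,[[361,262],[372,300],[403,290]],.0)[:2], wcast(f,[[380,268],[400,268]],.055))
print('rail edges',wcast(f,[[250,74],[298,74],[258,325],[298,323]],.015))
```

```text
slot web [[ 0.61714646 -0.24376829  0.003     ]]
band [[ 0.69355874 -0.29001008  0.        ]
 [ 0.70964405 -0.33081171  0.        ]] [[ 0.69221589 -0.26742706  0.055     ]
 [ 0.70769883 -0.26784939  0.055     ]]
rail edges [[ 0.59808754 -0.13653093  0.015     ]
 [ 0.63239429 -0.13618843  0.015     ]
 [ 0.60288158 -0.34778095  0.015     ]
 [ 0.63902235 -0.3448025   0.015     ]]
```

carry_out:
  moves:
    - [[0,0,-0.1,-0.08,0.01,0.2,0.3],[0,0,0,0,0,0.6,0.3],[0,0,0,0,0,0.6,0.3],[0,0,0,0,0,0.5,0.3],[0,0,0,0,0,0.4,0.3],[0,0,0,0,0,0.2,0.3],[0,0,0,0,0,0,0.3],[0,0,0,0,0,0,0.3]]

```text
time: 11.98
tool_pos: [0.6198, -0.2414, 0.0119]
tool_rot: [-0.0, 1.0, 0.014, -0.0]
contact_force: [0.8, 0.0, 0.9]
gripper_width: 0.652
```

Run:
```python
from h import *
f=wcap('w10'); print(f['T'].round(4))
```

```text
[[ 9.996e-01  2.740e-02 -0.000e+00  6.198e-01]
 [ 2.740e-02 -9.996e-01  1.000e-04 -2.414e-01]
 [-0.000e+00 -1.000e-04 -1.000e+00  1.190e-02]
 [ 0.000e+00  0.000e+00  0.000e+00  1.000e+00]]
```

View pics/w10.png

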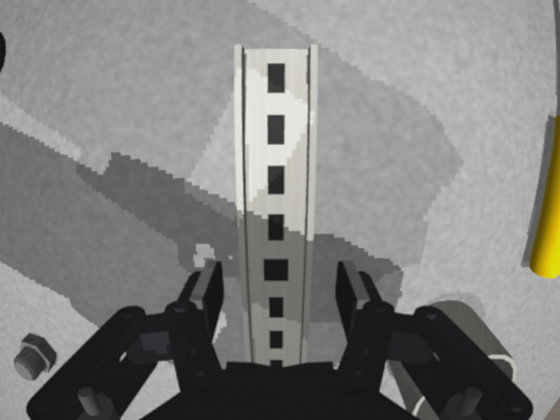

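Run:
```python
from h import *
f=ld('w10.npz');T=f['T']
p=wcast(f,[276,269.5],.003)[0];print(p,(T[:3,:3].T@(p-T[:3,3])*1000))
```

```text
[ 0.61746121 -0.24312637  0.003     ] [-2.40907553  1.62791255  8.92982573]
```

carry_out:
  moves:
    - [[0,0,0,0,0,0.13,0.3],[0,0,0,0,0,0.1,0.3],[0,0,0,0,0,0,0.3]]

```text
time: 12.28
tool_pos: [0.6195, -0.2422, 0.0023]
tool_rot: [-0.0, 1.0, 0.013, -0.0]
contact_force: [0.1, 0.4, -1.3]
gripper_width: 0.654
```

carry_out:
  moves:
    - [[0,0,0,-0.04,0.03,0,0.3],[0,0,0,0,0,0,-1],[0,0,0,0,0,0,-1],[0,0,0,0,0,0,-1],[0,0,0,0,0,0,-1],[0,0,0,0,0,0,-1],[0,0,0,0,0,0,-1]]

```text
time: 12.87
tool_pos: [0.6184, -0.2438, 0.0031]
tool_rot: [0.0, 1.0, 0.013, 0.0]
contact_force: [-0.1, -1.2, 2.2]
gripper_width: 0.396
```

carry_out:
  moves:
    - [[0,0,0,0,0,-0.1,-1],[0,0,0,0,0,-0.4,-1],[0,0,0,0,0,-0.8,-1],[0,0,0,0,0,-0.8,-1],[0,0,0,0,0,-0.8,-1],[0,0,0,0,0,-0.8,-1],[0,0,0,0,0,-0.8,-1],[0,0,0,0,0,0,-1]]

```text
time: 13.53
tool_pos: [0.6215, -0.2451, 0.1912]
tool_rot: [0.003, 1.0, 0.013, 0.006]
contact_force: [1.5, -1.8, 0.3]
gripper_width: 0.389
```

Run:
```python
from h import *
f=wcap('w11'); print(f['T'].round(4))
```

```text
[[ 0.9996  0.0265  0.0115  0.6215]
 [ 0.0266 -0.9996 -0.0058 -0.2451]
 [ 0.0113  0.0061 -0.9999  0.1912]
 [ 0.      0.      0.      1.    ]]
```

View pics/w11.png

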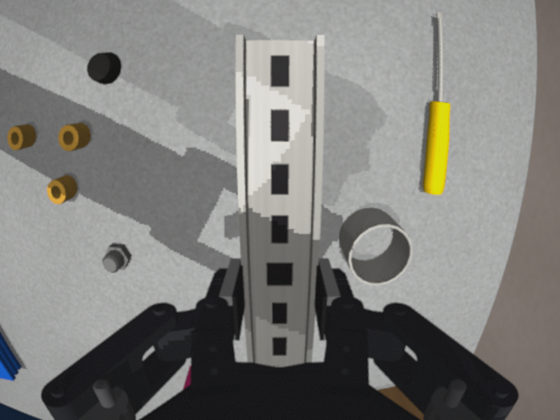

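Run:
```python
from h import *
f=ld('w11.npz');f['T']=np.eye(4)
for n,uv,z in [('slot',[280,273.5],0.000),('endL',[241,36.5],-.012),('endR',[320,36.5],-.012),('web end',[280,40],0),('hint slot1',[280,71],0),('s2',[280,125],0),('s3',[280,179],0),('s4',[280,229.5],0),('s6',[280,313.5],0),('s7',[280,346.5],0)]:
    for d in (0,.003): print(n,(wcast(f,uv,z+d)[0]*1000).round(1),end=' ')
    print()
```

```text
slot [-0.3 -0.9  0. ] slot [-0.3  0.8  3. ] 
endL [ -15.9 -109.8  -12. ] endL [ -16.2 -110.5   -9. ] 
endR [  15.3 -109.9  -12. ] endR [  15.7 -110.6   -9. ] 
web end [  -0.4 -110.7    0. ] web end [  -0.4 -111.3    3. ] 
hint slot1 [ -0.4 -96.6   0. ] hint slot1 [ -0.4 -97.    3. ] 
s2 [ -0.4 -72.8   0. ] s2 [ -0.4 -72.7   3. ] 
s3 [ -0.4 -48.6   0. ] s3 [ -0.4 -48.    3. ] 
s4 [ -0.4 -24.4   0. ] s4 [ -0.4 -23.3   3. ] 
s6 [-0.3 23.8  0. ] s6 [-0.3 26.   3. ] 
s7 [-0.2 47.7  0. ] s7 [-0.2 50.4  3. ]
```

carry_out:
  moves:
    - [[0,0,-0.55,0,-0.2,0,-1],[0,0,-0.55,0,-0.5,0,-1],[0,0,0,0.1,-0.8,0,-1],[0,0,0,0.1,-0.9,0,-1],[0,0,0,0.1,-0.9,0,-1],[0,0,0,0.1,-0.9,0,-1],[0,0,0,0.1,-0.9,0,-1],[0,0,0,0.1,-0.9,0,-1]]

```text
time: 14.25
tool_pos: [0.6126, -0.0003, 0.1795]
tool_rot: [-0.0, 0.998, 0.061, -0.002]
contact_force: [0.3, 0.1, -1.5]
gripper_width: 0.387
```

carry_out:
  moves:
    - [[0,0,0,0.07,-0.8,0,-1],[0,0,0,0.05,-0.5,0,-1],[0,0,0,0,-0.2,0,-1],[-0.5,0,0,0,0,0,-1],[-1,0,0,0,0,0,-1],[-1,0,0,0,0,0,-1]]

```text
time: 14.75
tool_pos: [0.6112, 0.0567, 0.1809]
tool_rot: [0.111, 0.992, 0.06, 0.006]
contact_force: [-0.3, -0.3, -2.0]
gripper_width: 0.392
```

Run:
```python
from plant import state
import numpy as np
s=state();print(np.round(s['joint_pos'],3),s['tool_pos'].round(4) if hasattr(s['tool_pos'],'round') else s['tool_pos'],s['tool_rot'])
```

```text
[ 0.072  0.072  1.69  -0.226  1.376 -0.006] [0.6112 0.0567 0.1809] [0.11074398 0.99200642 0.06021733 0.00573659]
```

carry_out:
  moves:
    - [[-1,0,0,0,0,0,-1],[-1,0,0,0,0,0,-1],[-0.5,0,0,0,0,0,-1],[0,0,0,0,0,0,-1],[0,0,0,0,0,0,-1]]

```text
time: 15.17
tool_pos: [0.6108, 0.0579, 0.1803]
tool_rot: [0.216, 0.975, 0.06, 0.011]
contact_force: [-0.2, -0.6, -2.5]
gripper_width: 0.388
```

```bash
cat >> h.py <<'E'
C=np.array([.5945,.195,0]);yaw=np.radians(7.0)
H=np.eye(3);H[:2,:2]=[[np.cos(yaw),-np.sin(yaw)],[np.sin(yaw),np.cos(yaw)]]
def chk(dt=(0,0,0)):
    from plant import state
    s=state();q=s['tool_rot'];M=R.from_quat([q[1],q[2],q[3],q[0]]).as_matrix();t=np.array(s['tool_pos'])+M@np.array(dt)*.04
    L=lambda p:(H.T@(M@np.array(p)+t-C)*1000).round(1)
    print('t',round(s['time'],2),'tilt axes local: x',(H.T@M[:,0]).round(3),'y',(H.T@M[:,1]).round(3))
    for n,p in dict(mid_bot=(0,0,.003),endP_bot=(0,-.11,.003),endP_top=(0,-.11,-.012),endN_bot=(0,.11,.003),endN_top=(0,.11,-.012),bodyP=(0,-.043,-.073),bodyN=(0,.043,-.073),cam=(0,-.1,-.13)).items(): print(n,L(p))
    return M,t
E
python3 - <<'E'
from h import *
M,t=chk()
c,s=np.cos(np.radians(25)),np.sin(np.radians(25))
# desired TCP local (yc,zc) inserted: underside mid
for yc,zc in [(-140,160),(43,66)]:
    p=np.array([0,yc+3*s,zc+3*c])/1000; w=H@p+C; print(yc,zc,w.round(4),'tool units',(M.T@(w-t)/.04).round(2))
E
```

```text
t 15.17 tilt axes local: x [ 1.     0.001 -0.004] y [ 0.002 -0.907  0.422]
mid_bot [  -0.5 -139.4  177.6]
endP_bot [ -0.8 -39.6 131.2]
endP_top [ -0.7 -33.3 144.8]
endN_bot [  -0.3 -239.1  224. ]
endN_top [  -0.3 -232.8  237.6]
bodyP [ -0.4 -68.3 228.4]
bodyN [-2.000e-01 -1.463e+02  2.647e+02]
cam [ -0.4   7.4 256. ]
-140 160 [0.6114 0.0573 0.1627] tool units [ 0.01 -0.17  0.41]
43 66 [0.5891 0.2389 0.0687] tool units [ 0.03 -5.31  0.61]
```

carry_out:
  moves:
    - [[0,0,0,0.01,0,0.3,-1],[0,0,0,0.01,-0.2,0.3,-1],[0,0,0,0,-0.4,0,-1],[0,0,0,0,-0.5,0,-1],[0,0,0,0,-0.5,0,-1],[0,0,0,0,-0.5,0,-1],[0,0,0,0,-0.4,0,-1],[0,0,0,0,0,0,-1]]

```text
time: 15.83
tool_pos: [0.6011, 0.1392, 0.1151]
tool_rot: [0.216, 0.975, 0.061, 0.011]
contact_force: [0.2, -0.5, -2.0]
gripper_width: 0.389
```

Run:
```python
from h import *
M,t=chk()
from plant import grab_frame
g=grab_frame('scene')
cv2.imwrite('pics/s12.png',cv2.resize(g['frame'][80:240,260:440,::-1],None,fx=4,fy=4,interpolation=cv2.INTER_CUBIC)[:600])
g=grab_frame('top')
cv2.imwrite('pics/t12.png',cv2.resize(g['frame'][110:270,30:240,::-1],None,fx=3.6,fy=3.6,interpolation=cv2.INTER_CUBIC)[:600])
```

```text
t 15.83 tilt axes local: x [ 1.     0.001 -0.004] y [ 0.003 -0.907  0.422]
mid_bot [ -0.3 -57.5 112.4]
endP_bot [-0.6 42.3 66. ]
endP_top [-0.6 48.6 79.6]
endN_bot [ 1.000e-01 -1.572e+02  1.588e+02]
endN_top [ 1.000e-01 -1.509e+02  1.724e+02]
bodyP [-1.000e-01  1.360e+01  1.632e+02]
bodyN [ 1.000e-01 -6.440e+01  1.994e+02]
cam [-1.000e-01  8.930e+01  1.908e+02]
```

View pics/s12.png

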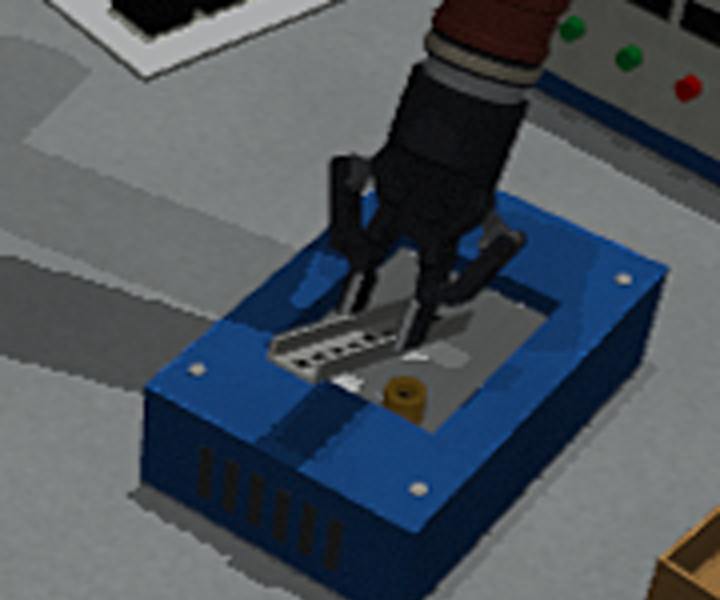

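View pics/t12.png

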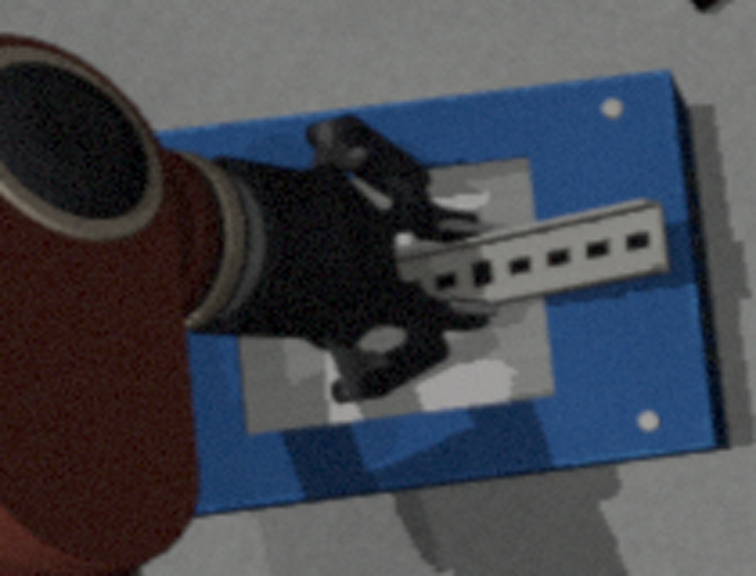

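carry_out:
  moves:
    - [[0,0,0,0,-0.3,0,-1],[0,0,0,0,-0.5,0,-1],[0,0,0,0,-0.5,0,-1],[0,0,0,0,-0.5,0,-1],[0,0,0,0,-0.4,0,-1],[0,0,0,0,-0.3,0,-1],[0,0,0,0,-0.2,0,-1],[0,0,0,0,0,0,-1]]

```text
time: 16.6
tool_pos: [0.5904, 0.236, 0.072]
tool_rot: [0.216, 0.974, 0.06, 0.013]
contact_force: [-0.9, 0.0, -2.4]
gripper_width: 0.39
```

Run:
```python
from h import *
M,t=chk()
```

```text
t 16.6 tilt axes local: x [ 1.     0.001 -0.001] y [ 0.002 -0.906  0.423]
mid_bot [ 0.9 40.  69.3]
endP_bot [  0.7 139.6  22.8]
endP_top [  0.8 146.   36.4]
endN_bot [  1.1 -59.7 115.8]
endN_top [  1.1 -53.4 129.4]
bodyP [  0.9 111.  120. ]
bodyN [  1.   33.1 156.3]
cam [  0.8 186.8 147.6]
```

carry_out:
  moves:
    - [[0.3,0,0,0,0,0.04,-1],[0.7,0,0,0,0,0.04,-1],[0.7,0,0,0,0,0.04,-1],[0.7,0,0,0,0,0.04,-1],[0.7,0,0,0,0,0.04,-1],[0.7,0,0,0,0,0.04,-1],[0.7,0,0,0,0,0.04,-1],[0,0,0,0,0,0,-1]]

```text
time: 17.27
tool_pos: [0.5921, 0.2289, 0.063]
tool_rot: [0.021, 0.998, 0.059, 0.002]
contact_force: [0.9, -1.3, -0.9]
gripper_width: 0.388
```

Run:
```python
from h import *
M,t=chk()
f=wcap('w13')
```

```text
t 17.27 tilt axes local: x [ 1.    -0.004  0.001] y [-0.004 -0.999  0.043]
mid_bot [ 1.7 33.9 60. ]
endP_bot [  2.1 143.8  55.3]
endP_top [  2.1 144.4  70.3]
endN_bot [  1.3 -76.   64.7]
endN_top [  1.3 -75.4  79.7]
bodyP [  1.8  80.1 134.1]
bodyN [  1.5  -5.8 137.8]
cam [  2.  139.5 188.6]
```

View pics/w13.png

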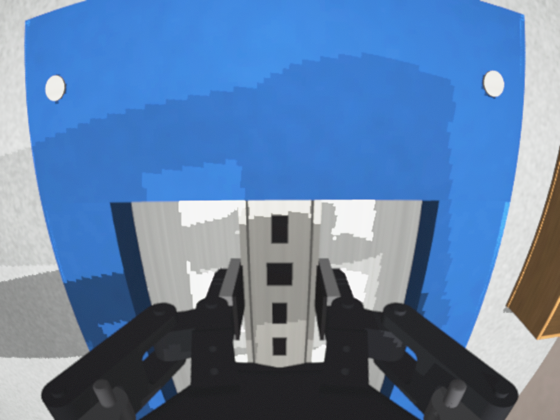

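carry_out:
  moves:
    - [[0.5,0,0,0,0,0.05,-1],[0,0,0,-0.02,0.2,0.1,-1],[0,0,0,-0.02,0.3,0.1,-1],[0,0,0,0,0.25,0,-1],[0,0,0,0,0.1,0,-1],[0,0,0,0,0,0,-1],[0,0,0,0,0,0,-1]]

```text
time: 17.9
tool_pos: [0.594, 0.1977, 0.0523]
tool_rot: [0.0, 0.998, 0.061, 0.0]
contact_force: [0.4, -0.9, -1.9]
gripper_width: 0.388
```

Run:
```python
from h import *
M,t=chk()
f=wcap('w14')
from plant import grab_frame
for n in ('scene','top'):
    g=grab_frame(n);np.savez(n+'14.npz',**g)
    k=g['frame'][80:240,260:440] if n=='scene' else g['frame'][110:270,30:240]
    cv2.imwrite(f'pics/{n}14.png',cv2.resize(k[...,::-1],None,fx=3.7,fy=3.7,interpolation=cv2.INTER_CUBIC)[:600])
```

```text
t 17.9 tilt axes local: x [ 1. -0.  0.] y [-0. -1.  0.]
mid_bot [-0.2  2.7 49.3]
endP_bot [-1.000e-01  1.127e+02  4.930e+01]
endP_top [ -0.2 112.7  64.3]
endN_bot [  -0.2 -107.3   49.4]
endN_top [  -0.2 -107.3   64.4]
bodyP [ -0.2  45.7 125.3]
bodyN [ -0.2 -40.3 125.3]
cam [ -0.2 102.8 182.3]
```

View pics/w14.png

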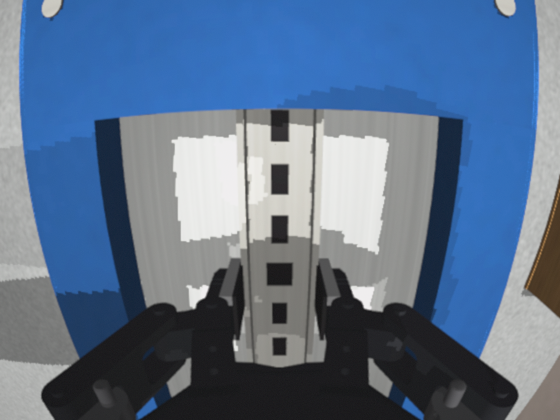

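View pics/scene14.png

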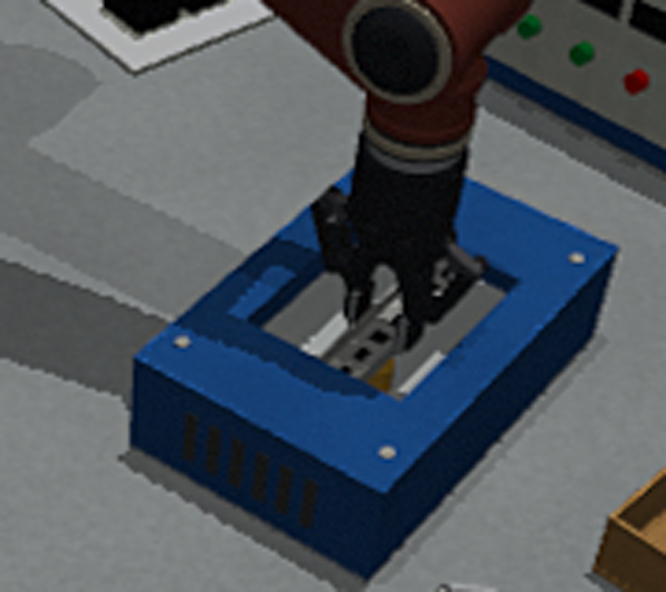

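View pics/top14.png

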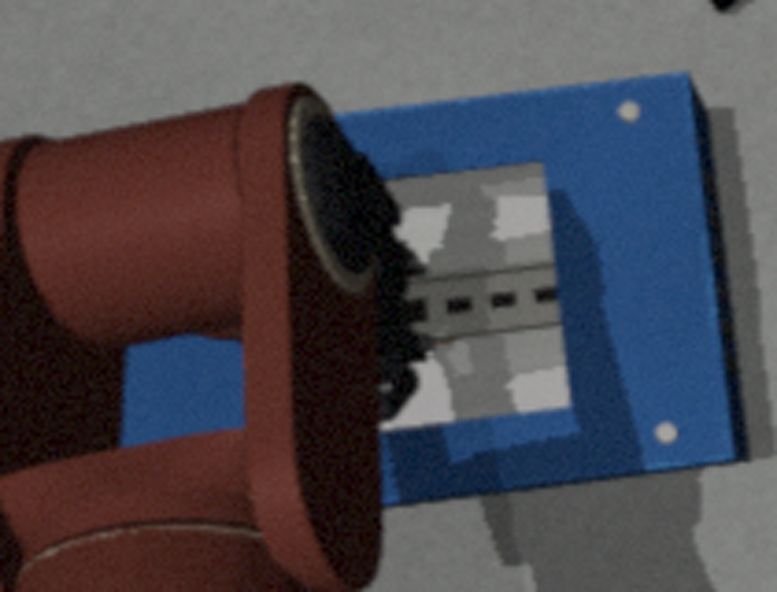

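Run:
```python
from h import *
f=ld('w14.npz');T=f['T']
L=lambda p:((p-C)@H*1000).round(1)
print('rim +y edge',L(wcast(f,[[200,113],[280,108.5],[360,111]],.091)))
print('corners',L(wcast(f,[[96,121],[462,121]],.091)))
print('slot',L(wcast(f,[[280,273.5]],.0523)),'ring slots',L(wcast(f,[[280,229.5],[280,313.5]],.0523)))
g=ld('top14.npz')
# in crop: opening -y corners (543,163),(570,408); slots
u=lambda x,y:[30+x/3.7,110+y/3.7]
print('top rim',L(cast(g,[u(545,163),u(571,407)],.091)),'slots',L(cast(g,[u(546,295),u(503,299),u(459,304)],.0523)))
```

```text
rim +y edge [[-26.3  81.9  91. ]
 [ -0.6  82.7  91. ]
 [ 25.1  82.6  91. ]]
corners [[-65.5  82.1  91. ]
 [ 63.6  82.1  91. ]]
slot [[-0.4  3.7 52.3]] ring slots [[ -0.5  27.2  52.3]
 [ -0.4 -21.   52.3]]
top rim [[ 63.3 -83.8  91. ]
 [-65.7 -83.2  91. ]] slots [[ -0.3 -68.7  52.3]
 [  0.4 -45.3  52.3]
 [  0.7 -21.4  52.3]]
```

carry_out:
  moves:
    - [[0,0,0,0,0.085,0,-1],[0,0,0,0,0,0,-1],[0,0,0,0,0,0,-1],[0,0,0,0,0,0,-1]]

```text
time: 18.38
tool_pos: [0.5942, 0.1946, 0.0522]
tool_rot: [-0.0, 0.998, 0.061, -0.0]
contact_force: [-0.2, -0.3, -1.1]
gripper_width: 0.39
```

Run:
```python
from h import *
M,t=chk()
f=wcap('w15')
g=f['frame'];L=lambda p:((p-C)@H*1000).round(1)
gray=cv2.cvtColor(g,cv2.COLOR_RGB2GRAY)
m=np.zeros_like(gray);m[255:295,262:298]=gray[255:295,262:298]<60
for c in bigc(m,amin=80): x,y,w,h=cv2.boundingRect(c);print(x,y,w,h,'slot',L(wcast(f,[[x+w/2-.5,y+h/2-.5]],.0523)))
col=g[90:130,280].astype(int);print('edge row',90+np.argmax(np.abs(np.diff(col[:,2]-col[:,0]))))
from plant import grab_frame
for n in ('scene','top'):
    k=grab_frame(n); cv2.imwrite(f'pics/{n}15.png',k['frame'][...,::-1]); np.savez(n+'15.npz',**k)
```

```text
t 18.38 tilt axes local: x [ 1.  0. -0.] y [ 0. -1. -0.]
mid_bot [-0.4 -0.3 49.2]
endP_bot [ -0.4 109.7  49.2]
endP_top [ -0.4 109.7  64.2]
endN_bot [  -0.4 -110.3   49.2]
endN_top [  -0.4 -110.3   64.2]
bodyP [ -0.4  42.7 125.2]
bodyN [ -0.4 -43.3 125.2]
cam [ -0.4  99.7 182.2]
267 263 25 22 slot [[-1.1  0.7 52.3]]
edge row 98
```

View pics/scene15.png

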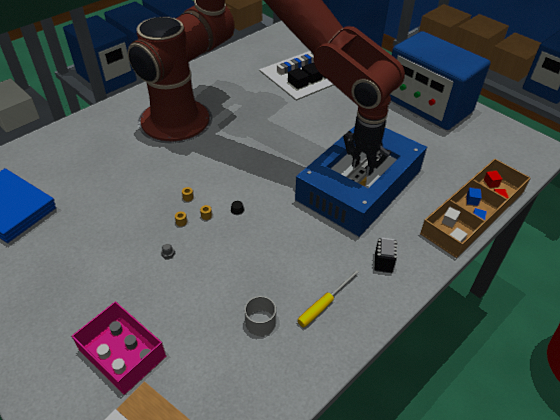

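View pics/w15.png

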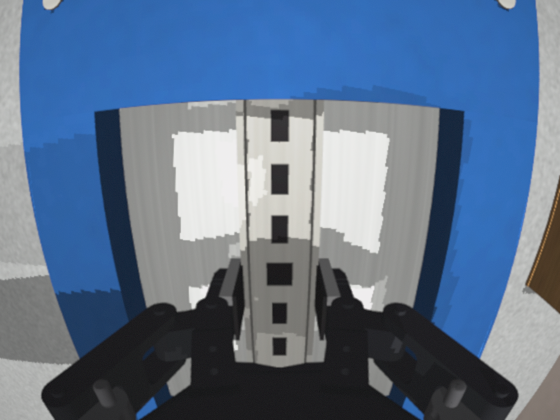

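```bash
python3 -c "
from plant import ticket,state
print(state()['time'],state()['contact_force']); print(ticket.job_done())"
```

```text
18.5333 [ 0.81322443  0.69690165 -1.17728962]
the job is handed in; nothing more can be done
None
```

I finished the job and handed it in at 18.5 s of the 59 s allowed; the hand-in gave no verdict.

- **Sleeve:** I took the farthest of the four brass look-alikes, at top-image pixel (348, 257), 0.51 m from the base. It slid over the stud with no side catch. It reached the housing floor at the expected height, at about 13 N, and I let go. A picture afterwards showed it upright with the stud inside its bore.
- **Rail:** I gripped it at its middle and tilted it 25°. It went +y end first under the rim, then I levelled it and slid it back over the stud, still holding it.
- **Final position of the rail, worked out from the measured tool pose:**
  - Its middle is within about 1 mm of the stud.
  - It is in line with the housing's long side within the measuring accuracy.
  - It is level, with its underside 49 mm and its top 64 mm above the housing's origin, so the top is 24 mm below the rim's underside.
  - It is 17 mm above the sleeve.
  - Its ends are about 50 mm from the end walls.
- **Last checks:** The force reading was near zero at the end, about 1–2 N. The other things on the bench look unmoved in the last scene picture.
- **Disagreements and limits:** The wrist camera and the other readings differed by 1–3 mm, so I centred the rail on the edges of the opening. In the final pose the rail hides most of the sleeve from the cameras. That the sleeve is still in place and clear there rests on the earlier picture and the measured heights.

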